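# Nest the welded fittings by foot shape

### The job

Put the four bare-steel fittings away for inspection: stand each one in the blue nest whose yellow pocket has the shape and size of its foot, turned to suit, so that it stands flat on the pocket floor inside the rim. The small pipe goes in the small round nest, the cone-shaped reducer (wide end down) in the large round nest, the square tube in the square nest and the flat rectangular tube in the oblong nest. Keep every fitting upright all the way and leave them all standing, released and at rest.

Things in the scene. Friction and masses are not known exactly. Their poses are not given: they have to be found in the camera images.
- pipe_stub: Bare steel round pipe, 50 mm outside diameter, 80 mm tall, 3 mm wall, open top. Origin at the centre of its underside, z up along it. Loose, stands upright at every start, anywhere among the nests, mass 0.25 to 0.6 kg.
- reducer: Bare steel concentric reducer (a bottle-like cone, with copper-tinted weld seams): foot 84 mm in diameter up to 18 mm, then a cone, and from 62 mm up to its top at 105 mm a straight round neck 42 mm in diameter, which is where to grip it. Origin at the centre of its underside, z up along it. Loose, stands upright at every start, anywhere among the nests, mass 0.25 to 0.6 kg.
- square_tube: Bare steel square tube, 55 x 55 mm, 65 mm tall, 4 mm wall, open top; its x and y axes are square to its sides. Origin at the centre of its underside, z up along it. Loose, stands upright at every start, anywhere among the nests, mass 0.25 to 0.6 kg.
- flat_tube: Bare steel rectangular tube, 70 mm along its x by 40 mm along its y, 55 mm tall, 4 mm wall, open top; grip it across the 40 mm. Origin at the centre of its underside, z up along it. Loose, stands upright at every start, anywhere among the nests, mass 0.25 to 0.6 kg.
- small_round_nest: Small round nest for the pipe: pocket 66 mm in diameter (78 mm over the rim); a low blue steel holder with a bright yellow pocket floor, fixed to the table, open upwards. The floor is 6 mm and the rim 12 mm above the table, the rim 6 mm wide. Origin at the centre of its underside (on the table), z up.
- large_round_nest: Large round nest for the reducer: pocket 100 mm in diameter (112 mm over the rim); a low blue steel holder with a bright yellow pocket floor, fixed to the table, open upwards. The floor is 6 mm and the rim 12 mm above the table, the rim 6 mm wide. Origin at the centre of its underside (on the table), z up.
- square_nest: Square nest for the square tube: pocket 71 x 71 mm (83 mm over the rim), sides along its x and y; a low blue steel holder with a bright yellow pocket floor, fixed to the table, open upwards. The floor is 6 mm and the rim 12 mm above the table, the rim 6 mm wide. Origin at the centre of its underside (on the table), z up.
- oblong_nest: Oblong nest for the flat tube: pocket 86 mm along its x by 56 mm along its y (98 x 68 mm over the rim); a low blue steel holder with a bright yellow pocket floor, fixed to the table, open upwards. The floor is 6 mm and the rim 12 mm above the table, the rim 6 mm wide. Origin at the centre of its underside (on the table), z up.
There are look-alikes about, which are no part of the job. Leave any purple or turquoise look-alike of the pipe_stub alone. What is shaped like the square_tube but purple is not meant.

How it is judged:
By the outcome, as a careful person would: the job done as asked, in the order asked, and still so for the second after the job is handed in, with the robot touching nothing.
It also fails if it takes over 106 s, if anything falls off the work surface, if the arm or the gripper's body presses on something with over 40 N, if the wrist force passes 120 N, or if a joint passes its speed limit or range.

### The arm

A 6-joint arm with a two-finger parallel gripper is mounted at the origin on the work surface. World frame = base frame: x ahead of the robot, y to its left, z up, the work surface at z = 0. Lengths are in m, angles in rad, forces in N, time in s.
With the tool pointing down it reaches from about 0.35 to 0.85 m from the base axis. Payload 8.1 kg.
Tool frame: the origin (TCP) lies between the finger pads; the fingertips stand 14 mm ahead of it and the grasp point (between the pads) lies 5 mm behind it; z points along the fingers, y is the direction in which the jaws open and shut (so a half turn about z gives the same grasp; the last joint's range is limited). The gripper opens to 93 mm and grips with 3 to 60 N. Pads are 15 mm wide; open, the fingers measure 128 mm over their backs; the gripper's body (75 mm by 188 mm) begins 65 mm behind the grasp point.
Start: joints at [1.103, 0.13, 1.488, -0, 1.523, -0.085], TCP at [0.224, 0.557, 0.233] pointing down, gripper open.
Joint ranges: [-2.96, 2.96], [-0.89, 2.26], [0.02, 2.5], [-1.34, 4.48], [0, 2.73], [-2.66, 2.66]. Speed limits (rad/s): [2.39, 2.39, 2.79, 3.14, 3.14, 3.14].

### API

Orientations are given as a rotation vector (axis times angle).
In Python, from plant import robot gives the robot as it stands.
- The arm moves only by the tool step_arm, never from a script. Its argument "targets" is a list of rows, each an object of numbers: "tx", "ty", "tz": the shift along the tool's x, y, z in mm; "ax", "ay", "az": the turn, a rotation vector about the tool's x, y, z in rad; "grip": the closure in counts, from 0 (fully open) to 255 (shut). In form: [{"tx": .., "ty": .., "tz": .., "ax": .., "ay": .., "az": .., "grip": ..}, ...]. A call has 1 to 20 rows; each row shifts and turns the commanded pose from where the row before left it, along the tool's axes as they then stand; what a row does not reach is not made up. A row lasts 1/10 s, in which the tool goes at most 50 mm and 8.59 degrees, less where a joint would pass 70% of its speed; a pose out of reach is approached as far as the arm can. A call with a gripper value outside its range is refused whole. The fingers move at their own pace and stop on an object; "squeeze" is the grip in N (left out, the last holds). Time passes only in rows, so rows that do not move let the fingers close. It gives the time, the measured TCP pose, the force and the opening at its end, in the units of the state.
- robot.read_state(): the state, without advancing time (a new reading comes with each control period).
- robot.read_camera(name): name is "scene" or "side" or "wrist"; returns a dict with "frame" (384x512x3 uint8, blue, green, red), "fx", "fy", "cx", "cy" (pixels), "R" (3x3) and "t" (3): a world point X has camera coordinates R X + t. Camera axes: x right, y down, z forward; pixel columns grow to the right and rows downward; lengths in m; the calibration is good to about 2 mm. A picture is of the moment at which its call begins. There is no depth.
- robot.close_job(): hands the job in, once; it reports no verdict.
The state is a dict: "t": time; "q": joint angles; "dq": joint speeds; "joint_torque": joint torques, N m; "tool_pos": TCP position; "orientation": TCP orientation; "force": force on the tool from outside, world axes, zero at the start; "wrist_torque": the same for the moment, N m; "opening": finger opening in m.
Only numpy, scipy, OpenCV 4.12 (cv2) and the standard library are available. Lean on these libraries where they do the work, as an engineer would, in place of code of your own. Each camera call takes 0.05 s, during which the arm holds its last target.

## Working session

There is one attempt and no reset: what is moved stays moved. The work goes in short steps, Python scripts to look and compute and a tool call to move; the robot and the scene stay as the last step left them, time stands still between calls to the robot, and variables do not carry over. Pictures are saved under pics/ and viewed, and the job is handed in when it is done.

Besides the shell and the picture viewer there is one more tool, called after "Call:" in YAML: its name, and indented under it one key for each argument. step_arm: Moves the arm, as the interface text tells. Its arguments: {"type":"object","properties":{"targets":{"type":"array"},"squeeze":{"type":"number"}},"required":["targets"]}

```bash
mkdir -p pics; ls; python3 - <<'E'
from plant import robot
import cv2
for n in ["scene","side","wrist"]:
    c=robot.read_camera(n); cv2.imwrite(f"pics/{n}0.png",c["frame"]); print(n,c["fx"],c["cx"],c["cy"],c["R"],c["t"])
s=robot.read_state(); print(s)
E
```

```text
pics
scene 458.24879071113867 266.6924389680497 189.08153461875023 [[-0.21136474  0.97713489  0.02307256]
 [ 0.60096066  0.14853839 -0.7853551 ]
 [-0.77082503 -0.15213068 -0.61861541]] [ 0.1405216  -0.32965322  1.49018638]
side 351.7135961799741 258.1270847969873 194.82413216431397 [[-0.98592409 -0.16708107 -0.00613207]
 [-0.08671041  0.54233729 -0.83567432]
 [ 0.14295101 -0.82337973 -0.54919106]] [0.60815438 0.0761311  0.70444092]
wrist 292.0274279920354 253.43799142591115 194.66870679936736 [[ 0.3724237   0.92805794 -0.00300748]
 [ 0.89117543 -0.35671468  0.28028733]
 [ 0.25905007 -0.10706584 -0.95991144]] [-0.59820338 -0.03342155  0.39076204]
{'t': 0.15, 'q': array([ 1.10255349e+00,  1.30980833e-01,  1.48903876e+00, -3.84779536e-05,
        1.52297378e+00, -8.53921928e-02]), 'dq': array([ 0.00110384, -0.0020563 , -0.00231567, -0.00029415, -0.00199448,
       -0.00026596]), 'joint_torque': array([ 3.89456727e-04, -5.60470390e+01, -4.92339098e+01,  7.68890977e-02,
        3.04313796e-02, -1.74547363e-04]), 'tool_pos': array([0.2239399 , 0.55619567, 0.2318272 ]), 'orientation': array([-5.97645505e-01, -3.08386881e+00,  2.13273821e-03]), 'force': array([ 0.54502671,  0.28524707, -0.4796314 ]), 'wrist_torque': array([-0.03840867,  0.00707628, -0.00970162]), 'opening': 0.09264893474951734}
```

View pics/scene0.png

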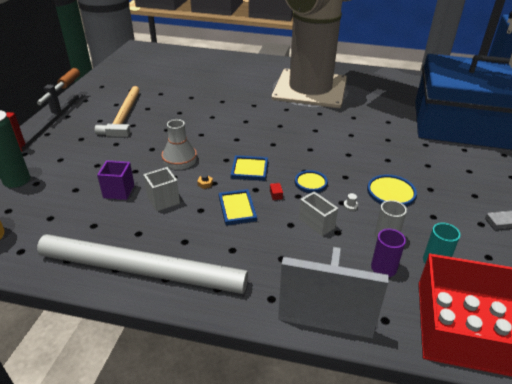

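View pics/side0.png

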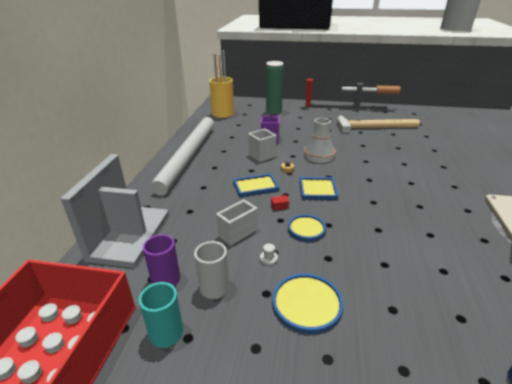

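View pics/wrist0.png

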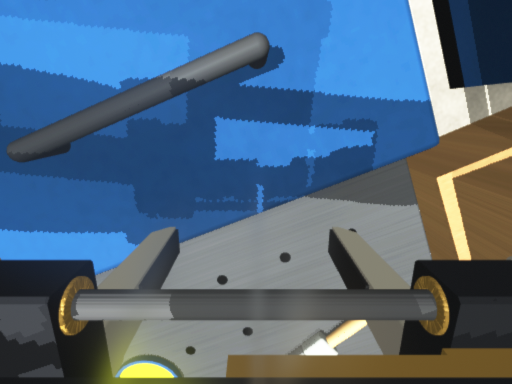

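Scene and side views show these pieces, as scene / side pixels:
- **Reducer:** (178,145) / (320,140).
- **Square tube:** (162,188) / (262,145), with the purple look-alike at (117,180).
- **Flat tube:** (320,212) / (237,222).
- **Pipe:** bare steel at (392,222) / (211,270). The purple (388,252) and turquoise (440,245) look-alikes are to be left alone.
- **Nests:** large round (391,190), small round (311,182), square or oblong at (250,167) and (238,207).

Next I'll enlarge the crops to confirm these and get the contours.

```bash
cat > h.py <<'E'
import numpy as np,cv2
def ray(c,u,v):
    R=np.array(c["R"]);t=np.array(c["t"]);d=R.T@np.array([(u-c["cx"])/c["fx"],(v-c["cy"])/c["fy"],1.]);return -R.T@t,d
def onz(c,u,v,z):
    o,d=ray(c,u,v);return (o+d*(z-o[2])/d[2])[:2]
def pix(c,X):
    p=np.array(c["R"])@np.array(X)+np.array(c["t"]);return np.array([c["fx"]*p[0]/p[2]+c["cx"],c["fy"]*p[1]/p[2]+c["cy"]])
def blobs(m,amin=40):
    n,l,s,ce=cv2.connectedComponentsWithStats(m.astype(np.uint8));return [(l==i,s[i],ce[i]) for i in range(1,n) if s[i][4]>=amin]
E
python3 - <<'E'
from plant import robot
from h import *
for n in ["scene","side"]:
    c=robot.read_camera(n);f=c["frame"];np.savez(f"{n}.npz",**c)
    hsv=cv2.cvtColor(f,cv2.COLOR_BGR2HSV)
    y=cv2.inRange(hsv,(24,150,120),(34,255,255))
    for m,s,ce in blobs(y,80):
        cs,_=cv2.findContours(m.astype(np.uint8),cv2.RETR_EXTERNAL,cv2.CHAIN_APPROX_NONE)
        P=np.array([onz(c,*p[0],0.006) for p in cs[0]])*1000
        (cx,cy),(w,h),a=cv2.minAreaRect(P.astype(np.float32))
        print(n,s[:4],ce.round(),"rect",round(cx),round(cy),round(w),round(h),round(a,1))
f=np.load("scene.npz")["frame"];cv2.imwrite("pics/s1.png",cv2.resize(f[110:290,90:290],None,fx=4,fy=3.3,interpolation=2)[:600])
cv2.imwrite("pics/s1.png",cv2.resize(f[110:230,90:250],None,fx=5,fy=5,interpolation=2))
cv2.imwrite("pics/s2.png",cv2.resize(f[160:280,285:445],None,fx=5,fy=5,interpolation=2))
f=np.load("side.npz")["frame"]
cv2.imwrite("pics/d1.png",cv2.resize(f[105:205,215:345],None,fx=6,fy=6,interpolation=2))
cv2.imwrite("pics/d2.png",cv2.resize(f[190:310,180:340],None,fx=5,fy=5,interpolation=2))
E
```

```text
scene [235 159  29  16] [249. 166.] rect 482 -83 61 67 8.0
scene [298 173  26  15] [311. 180.] rect 503 72 56 58 41.6
scene [371 178  42  24] [391. 189.] rect 491 260 84 94 3.0
scene [223 193  29  25] [237. 205.] rect 632 -75 78 52 25.4
```

View pics/s1.png

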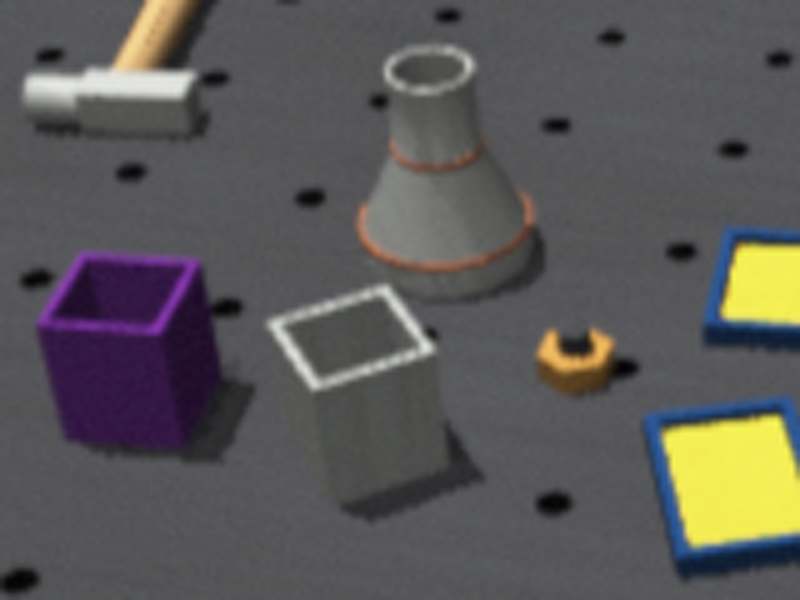

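View pics/s2.png

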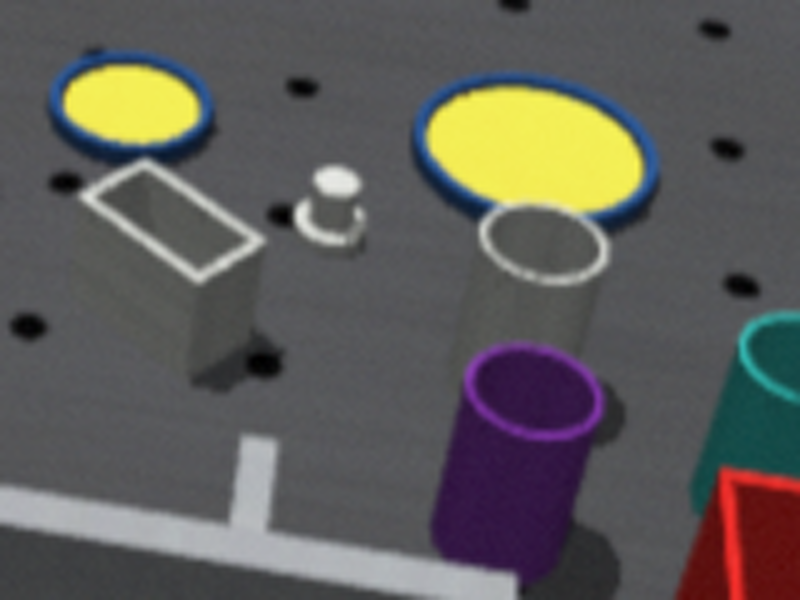

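View pics/d1.png

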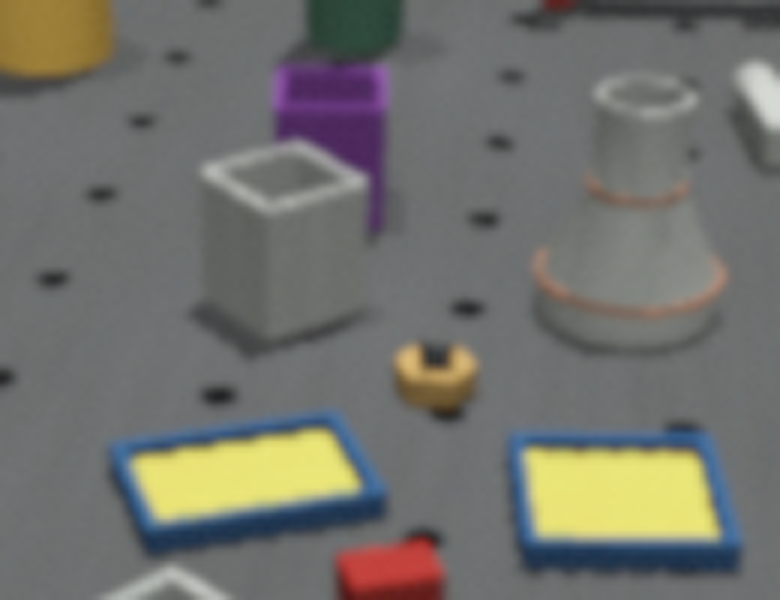

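View pics/d2.png

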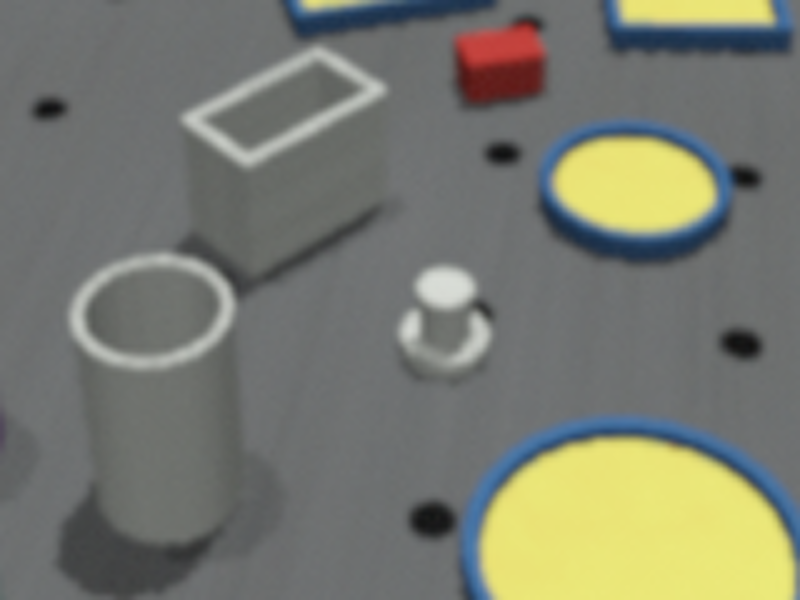

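The enlarged crops confirm the bare-steel parts. The purple and turquoise ones are clearly coloured, so they can't be mistaken. Next come the nest outlines, with the outer silhouette cast onto z=6 mm, and the bright top rims at their known heights.

```bash
python3 - <<'E'
from h import *
rois={"scene":{"pipe":(375,195,412,222,.080),"red":(164,116,188,132,.105),"sq":(140,164,180,192,.065),"flat":(298,188,342,220,.055)},
"side":{"pipe":(190,238,230,268,.080),"red":(310,114,335,127,.105),"sq":(246,126,279,143,.065),"flat":(214,197,260,226,.055)}}
for n in ["scene","side"]:
    c=dict(np.load(f"{n}.npz"));f=c["frame"]; hsv=cv2.cvtColor(f,cv2.COLOR_BGR2HSV)
    y=cv2.inRange(hsv,(22,90,120),(36,255,255))|cv2.inRange(hsv,(100,120,50),(120,255,255))
    for m,s,ce in blobs(y,200):
        if s[2]>80 or s[1]<140: continue
        cs,_=cv2.findContours(m.astype(np.uint8),cv2.RETR_EXTERNAL,cv2.CHAIN_APPROX_NONE)
        P=(np.array([onz(c,*p[0],0.006) for p in max(cs,key=len)])*1000).astype(np.float32)
        (cx,cy),(w,h),a=cv2.minAreaRect(P); M=cv2.moments(P)
        print(n,s[:4],"rect",round(cx),round(cy),round(w),round(h),round(a,1),"cen",round(M['m10']/M['m00']),round(M['m01']/M['m00']))
    for k,(x0,y0,x1,y1,z) in rois[n].items():
        g=f[y0:y1,x0:x1].astype(int); r=(g.min(2)>(150 if k!="red" else 140))&((g.max(2)-g.min(2))<40)
        big=max(blobs(r,5),key=lambda b:b[1][4])[0].astype(np.uint8)
        cs,_=cv2.findContours(big,cv2.RETR_EXTERNAL,cv2.CHAIN_APPROX_NONE)
        P=(np.array([onz(c,p[0][0]+x0,p[0][1]+y0,z) for p in max(cs,key=len)])*1000).astype(np.float32)
        (cx,cy),(w,h),a=cv2.minAreaRect(P);print(n,k,"rect",round(cx),round(cy),round(w),round(h),round(a,1),big.sum())
E
```

```text
scene [231 156  37  25] rect 487 -82 97 86 7.8 cen 487 -82
scene [295 170  33  23] rect 505 73 86 77 14.0 cen 504 71
scene [368 175  49  31] rect 490 261 111 111 4.0 cen 489 260
scene [219 189  38  36] rect 636 -73 110 70 25.2 cen 636 -73
scene pipe rect 657 265 17 45 74.6 32
scene red rect 478 -251 26 6 45.7 12
scene sq rect 649 -241 56 55 43.7 131
scene flat rect 643 104 71 41 52.4 160
side [238 177  37  14] rect 637 -82 83 48 25.1 cen 637 -82
side [300 177  38  23] rect 486 -86 84 99 7.8 cen 486 -86
side [288 215  39  27] rect 506 70 85 75 79.3 cen 505 70
side [291 217  32  19] rect 505 66 60 60 38.2 cen 505 67
side [273 274  70  60] rect 493 259 109 116 7.6 cen 494 258
side pipe rect 650 250 49 51 49.8 181
side red rect 508 -266 15 4 81.7 5
side sq rect 670 -232 10 46 32.0 18
side flat rect 642 102 73 43 52.1 213
```

```bash
python3 - <<'E'
from h import *
rois={"scene":{"pipe":(375,195,412,222,.080),"red":(164,116,188,132,.105),"sq":(140,164,180,192,.065)},
"side":{"red":(310,114,335,127,.105),"sq":(246,126,279,143,.065),"pipe":(190,238,230,268,.080)}}
for n in ["scene","side"]:
    c=dict(np.load(f"{n}.npz"));f=c["frame"]
    for k,(x0,y0,x1,y1,z) in rois[n].items():
      for th in (115,125,135,145):
        g=f[y0:y1,x0:x1].astype(int); r=(g.min(2)>th)&((g.max(2)-g.min(2))<40)
        b=blobs(r,5)
        if not b: continue
        big=max(b,key=lambda b:b[1][4])[0].astype(np.uint8)
        cs,_=cv2.findContours(big,cv2.RETR_EXTERNAL,cv2.CHAIN_APPROX_NONE)
        P=(np.array([onz(c,p[0][0]+x0,p[0][1]+y0,z) for p in max(cs,key=len)])*1000).astype(np.float32)
        (cx,cy),(w,h),a=cv2.minAreaRect(P);print(n,k,th,"rect",round(cx),round(cy),round(w),round(h),round(a,1),big.sum())
E
```

```text
scene pipe 115 rect 654 250 45 50 13.7 114
scene pipe 125 rect 655 250 45 50 7.3 99
scene pipe 135 rect 658 265 19 47 71.2 45
scene pipe 145 rect 657 265 17 46 73.5 39
scene red 115 rect 491 -261 42 41 14.5 69
scene red 125 rect 481 -250 31 9 41.5 17
scene red 135 rect 478 -251 26 6 45.7 13
scene red 145 rect 501 -276 24 5 32.6 8
scene sq 115 rect 648 -241 60 58 43.7 208
scene sq 125 rect 649 -241 59 57 43.7 188
scene sq 135 rect 649 -241 57 57 43.7 163
scene sq 145 rect 648 -241 56 56 43.7 134
side red 115 rect 488 -263 44 59 20.9 98
side red 125 rect 476 -254 37 15 47.1 23
side red 135 rect 506 -270 24 5 72.5 9
side sq 115 rect 650 -244 63 72 44.4 168
side sq 125 rect 649 -245 60 67 44.3 134
side sq 135 rect 648 -244 58 63 43.1 100
side sq 145 rect 659 -235 29 61 48.0 42
side pipe 115 rect 651 249 53 54 67.9 344
side pipe 125 rect 651 249 52 52 9.3 278
side pipe 135 rect 651 249 51 51 68.0 234
side pipe 145 rect 650 250 49 52 46.4 201
```

Estimates in mm:

| Item | x | y | Angle |
|---|---|---|---|
| Pipe | 651 | 250 | – |
| Reducer | 491 | -262 | – |
| Square tube | 649 | -242 | 43.7° |
| Flat tube | 642 | 103 | long axis 52° |
| Small round nest | 505 | 70.5 | – |
| Large round nest | 491 | 259 | – |
| Square nest | 486.5 | -84 | 7.8° |
| Oblong nest | 636 | -74 | long axis 25° |

All are within reach and the sizes match. Now for the neighbours.

```bash
python3 - <<'E'
from h import *
c=dict(np.load("scene.npz"));d=dict(np.load("side.npz"))
def two(a,b):
    o1,d1=ray(c,*a);o2,d2=ray(d,*b)
    A=np.stack([d1,-d2],1);s=np.linalg.lstsq(A,o2-o1,rcond=None)[0]
    p,q=o1+d1*s[0],o2+d2*s[1];return ((p+q)/2*1000).round(),round(np.linalg.norm(p-q)*1000)
print("purple pipe top",two((392,238),(160,247)))
print("turq top",two((443,234),(160,300)))
print("purple sq top",two((116,168),(270,121)))
print("bracket top ends",two((283,262),(68,200)),two((382,279),(118,160)))
print("bracket rib top", two((337,250),(137,190)))
print("peg",onz(c,351,208,0),"redbox",onz(c,277,196,0),"nut",onz(c,206,184,0))
print("crate corner",two((430,257),(33,264)), two((430,257),(132,276)))
for n in ("scene","side"):
  k=c if n=="scene" else d
  print(n,[ (nm,pix(k,X).round()) for nm,X in {"pipe":(.651,.25,.08),"red":(.491,-.262,.105),"sq":(.649,-.242,.065),"flat":(.642,.103,.055)}.items()])
E
```

```text
purple pipe top (array([734., 248.,  75.]), 1)
turq top (array([695., 343.,  69.]), 0)
purple sq top (array([ 639., -347.,   63.]), 1)
bracket top ends (array([926., 118., 114.]), 116) (array([861., 190., 155.]), 100)
bracket rib top (array([818., 149., 109.]), 10)
peg [0.57590068 0.17280805] redbox [0.57376346 0.00440863] nut [ 0.5698212  -0.16643329]
crate corner (array([846., 324., 128.]), 67) (array([756., 313.,  68.]), 10)
scene [('pipe', array([393., 207.])), ('red', array([175., 123.])), ('sq', array([159., 177.])), ('flat', array([318., 203.]))]
side [('pipe', array([209., 252.])), ('red', array([321., 121.])), ('sq', array([261., 134.])), ('flat', array([236., 211.]))]
```

Call:
step_arm:
  targets:
    - {"az":-0.127,"grip":0}
    - {"az":-0.127}
    - {"az":-0.127}
    - {"tx":-35.6,"ty":-25.5}
    - {"tx":-35.6,"ty":-25.5}
    - {"tx":-35.6,"ty":-25.5}
    - {"tx":-35.6,"ty":-25.5}
    - {"tx":-35.6,"ty":-25.5}
    - {"tx":-35.6,"ty":-25.5}
    - {"tx":-35.6,"ty":-25.5}
    - {"tx":-35.6,"ty":-25.5}
    - {"tx":-35.6,"ty":-25.5}
    - {"tx":-35.6,"ty":-25.5}
    - {"tx":-35.6,"ty":-25.5}
    - {"tx":-35.6,"ty":-25.5}
    - {"tx":0}
  squeeze: 25

```text
schema error: expected keys tx, ty, tz, ax, ay, az, grip
```

```bash
cat > go.py <<'E'
import sys
from plant import robot
from h import *
from scipy.spatial.transform import Rotation as Ro
# target x y zTCP yaw(deg of tool y), mm
s=robot.read_state();R=Ro.from_rotvec(s["orientation"]).as_matrix()
yaw=np.degrees(np.arctan2(R[1,1],R[0,1]))
print("t",round(s["t"],2),"pos",(s["tool_pos"]*1000).round(1),"yaw",round(yaw,2),"zax",R[:,2].round(3),"open",round(s["opening"]*1000,1),"F",s["force"].round(1),"q1,q6",s["q"][[0,5]].round(2))
if len(sys.argv)>3:
    T=np.array([float(v) for v in sys.argv[1:4]]);print("tool delta mm",(R.T@(T-s["tool_pos"]*1000)).round(1))
if len(sys.argv)>4:
    e=(float(sys.argv[4])-yaw+90)%180-90;print("az",round(-np.radians(e),3))
E
python3 go.py 651 250 50 90
```

```text
t 0.25 pos [224.  556.4 232.1] yaw 68.07 zax [-0.    -0.001 -1.   ] open 92.6 F [-0.9  0.6  0.6] q1,q6 [ 1.1  -0.09]
tool delta mm [-510.6 -124.5  182.2]
az -0.383
```

Call:
step_arm:
  targets:
    - {"tx":0,"ty":0,"tz":0,"ax":0,"ay":0,"az":-0.127,"grip":0}
    - {"tx":0,"ty":0,"tz":0,"ax":0,"ay":0,"az":-0.127,"grip":0}
    - {"tx":0,"ty":0,"tz":0,"ax":0,"ay":0,"az":-0.129,"grip":0}
    - {"tx":-35.6,"ty":-25.5,"tz":0,"ax":0,"ay":0,"az":0,"grip":0}
    - {"tx":-35.6,"ty":-25.5,"tz":0,"ax":0,"ay":0,"az":0,"grip":0}
    - {"tx":-35.6,"ty":-25.5,"tz":0,"ax":0,"ay":0,"az":0,"grip":0}
    - {"tx":-35.6,"ty":-25.5,"tz":0,"ax":0,"ay":0,"az":0,"grip":0}
    - {"tx":-35.6,"ty":-25.5,"tz":0,"ax":0,"ay":0,"az":0,"grip":0}
    - {"tx":-35.6,"ty":-25.5,"tz":0,"ax":0,"ay":0,"az":0,"grip":0}
    - {"tx":-35.6,"ty":-25.5,"tz":0,"ax":0,"ay":0,"az":0,"grip":0}
    - {"tx":-35.6,"ty":-25.5,"tz":0,"ax":0,"ay":0,"az":0,"grip":0}
    - {"tx":-35.6,"ty":-25.5,"tz":0,"ax":0,"ay":0,"az":0,"grip":0}
    - {"tx":-35.6,"ty":-25.5,"tz":0,"ax":0,"ay":0,"az":0,"grip":0}
    - {"tx":-35.6,"ty":-25.5,"tz":0,"ax":0,"ay":0,"az":0,"grip":0}
    - {"tx":-35.6,"ty":-25.5,"tz":0,"ax":0,"ay":0,"az":0,"grip":0}
    - {"tx":0,"ty":0,"tz":0,"ax":0,"ay":0,"az":0,"grip":0}
    - {"tx":0,"ty":0,"tz":0,"ax":0,"ay":0,"az":0,"grip":0}
  squeeze: 25

```text
t: 1.95
tool_pos: [0.6517, 0.2497, 0.2317]
orientation: [-0.003, -3.14, 0.0]
force: [-0.1, 0.4, -0.1]
opening: 0.0934
```

```bash
python3 go.py 651 250 50 90;python3 - <<'E'
from plant import robot
import cv2
c=robot.read_camera("wrist");cv2.imwrite("pics/w1.png",c["frame"])
E
```

```text
t 1.95 pos [651.7 249.7 231.7] yaw 89.89 zax [-0.001 -0.    -1.   ] open 93.4 F [-0.1  0.4 -0.1] q1,q6 [ 0.29 -1.28]
tool delta mm [  0.5   0.3 181.7]
az -0.002
```

View pics/w1.png

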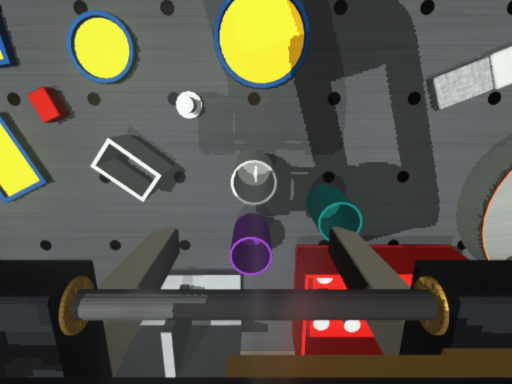

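The wrist view shows the steel pipe at (254,181), centred between the jaws, with purple at (251,250) and turquoise at (340,220) clear of them. Descending and gripping.

Call:
step_arm:
  targets:
    - {"tx":0,"ty":0,"tz":45,"ax":0,"ay":0,"az":0,"grip":0}
    - {"tx":0,"ty":0,"tz":45,"ax":0,"ay":0,"az":0,"grip":0}
    - {"tx":0,"ty":0,"tz":40,"ax":0,"ay":0,"az":0,"grip":0}
    - {"tx":0,"ty":0,"tz":32,"ax":0,"ay":0,"az":0,"grip":0}
    - {"tx":0,"ty":0,"tz":20,"ax":0,"ay":0,"az":0,"grip":0}
    - {"tx":0,"ty":0,"tz":0,"ax":0,"ay":0,"az":0,"grip":0}
    - {"tx":0,"ty":0,"tz":0,"ax":0,"ay":0,"az":0,"grip":255}
    - {"tx":0,"ty":0,"tz":0,"ax":0,"ay":0,"az":0,"grip":255}
    - {"tx":0,"ty":0,"tz":0,"ax":0,"ay":0,"az":0,"grip":255}
    - {"tx":0,"ty":0,"tz":0,"ax":0,"ay":0,"az":0,"grip":255}
    - {"tx":0,"ty":0,"tz":0,"ax":0,"ay":0,"az":0,"grip":255}
    - {"tx":0,"ty":0,"tz":0,"ax":0,"ay":0,"az":0,"grip":255}
    - {"tx":0,"ty":0,"tz":0,"ax":0,"ay":0,"az":0,"grip":255}
    - {"tx":0,"ty":0,"tz":0,"ax":0,"ay":0,"az":0,"grip":255}
  squeeze: 30

```text
t: 3.4
tool_pos: [0.6516, 0.2505, 0.051]
orientation: [0.0, 3.141, -0.0]
force: [-0.8, -1.2, 2.9]
opening: 0.0488
```

```bash
python3 go.py 505 70.5 140 90
```

```text
t 3.4 pos [651.6 250.5  51. ] yaw 90.0 zax [ 0. -0. -1.] open 48.8 F [-0.8 -1.2  2.9] q1,q6 [ 0.29 -1.28]
tool delta mm [ 146.6 -180.   -89.1]
az -0.0
```

Call:
step_arm:
  targets:
    - {"tx":0,"ty":0,"tz":-15,"ax":0,"ay":0,"az":0,"grip":255}
    - {"tx":0,"ty":0,"tz":-25,"ax":0,"ay":0,"az":0,"grip":255}
    - {"tx":0,"ty":0,"tz":-25,"ax":0,"ay":0,"az":0,"grip":255}
    - {"tx":0,"ty":0,"tz":-24,"ax":0,"ay":0,"az":0,"grip":255}
    - {"tx":8.6,"ty":-10,"tz":0,"ax":0,"ay":0,"az":0,"grip":255}
    - {"tx":16,"ty":-20,"tz":0,"ax":0,"ay":0,"az":0,"grip":255}
    - {"tx":20,"ty":-25,"tz":0,"ax":0,"ay":0,"az":0,"grip":255}
    - {"tx":20,"ty":-25,"tz":0,"ax":0,"ay":0,"az":0,"grip":255}
    - {"tx":20,"ty":-25,"tz":0,"ax":0,"ay":0,"az":0,"grip":255}
    - {"tx":20,"ty":-25,"tz":0,"ax":0,"ay":0,"az":0,"grip":255}
    - {"tx":20,"ty":-25,"tz":0,"ax":0,"ay":0,"az":0,"grip":255}
    - {"tx":14,"ty":-15,"tz":0,"ax":0,"ay":0,"az":0,"grip":255}
    - {"tx":8,"ty":-10,"tz":0,"ax":0,"ay":0,"az":0,"grip":255}
    - {"tx":0,"ty":0,"tz":0,"ax":0,"ay":0,"az":0,"grip":255}
    - {"tx":0,"ty":0,"tz":0,"ax":0,"ay":0,"az":0,"grip":255}

```text
t: 4.9
tool_pos: [0.5053, 0.071, 0.1401]
orientation: [0.0, 3.141, 0.001]
force: [-0.2, -0.1, -2.9]
opening: 0.0485
```

```bash
python3 go.py 505 70.5 60 90;python3 - <<'E'
from plant import robot
import cv2,numpy as np
a=robot.read_camera("scene")["frame"];b=robot.read_camera("side")["frame"]
cv2.imwrite("pics/p1.png",np.hstack([cv2.resize(a[90:240,220:420],(400,300)),cv2.resize(b[100:250,200:400],(400,300))]))
E
```

```text
t 4.9 pos [505.3  71.  140.1] yaw 89.99 zax [ 0.001  0.    -1.   ] open 48.5 F [-0.2 -0.1 -2.9] q1,q6 [ 0.04 -1.53]
tool delta mm [ 0.3 -0.5 80.1]
az -0.0
```

View pics/p1.png

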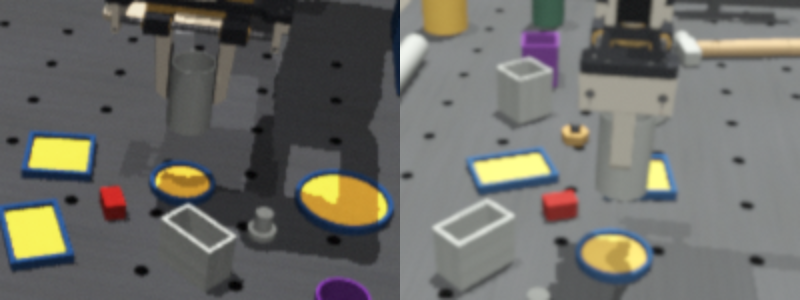

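The pipe hangs upright above the small nest. Lowering it until the TCP is at about 57.5 mm.

Call:
step_arm:
  targets:
    - {"tx":0,"ty":0,"tz":25,"ax":0,"ay":0,"az":0,"grip":255}
    - {"tx":0,"ty":0,"tz":25,"ax":0,"ay":0,"az":0,"grip":255}
    - {"tx":0,"ty":0,"tz":15,"ax":0,"ay":0,"az":0,"grip":255}
    - {"tx":0,"ty":0,"tz":10,"ax":0,"ay":0,"az":0,"grip":255}
    - {"tx":0,"ty":0,"tz":5,"ax":0,"ay":0,"az":0,"grip":255}
    - {"tx":0,"ty":0,"tz":2,"ax":0,"ay":0,"az":0,"grip":255}
    - {"tx":0,"ty":0,"tz":0.5,"ax":0,"ay":0,"az":0,"grip":255}
    - {"tx":0,"ty":0,"tz":0,"ax":0,"ay":0,"az":0,"grip":255}
    - {"tx":0,"ty":0,"tz":0,"ax":0,"ay":0,"az":0,"grip":255}

```text
t: 5.9
tool_pos: [0.5054, 0.0706, 0.058]
orientation: [-0.0, 3.14, 0.0]
force: [0.2, -0.2, -2.9]
opening: 0.0483
```

Call:
step_arm:
  targets:
    - {"tx":0,"ty":0,"tz":0.7,"ax":0,"ay":0,"az":0,"grip":255}
    - {"tx":0,"ty":0,"tz":0.5,"ax":0,"ay":0,"az":0,"grip":255}
    - {"tx":0,"ty":0,"tz":0,"ax":0,"ay":0,"az":0,"grip":255}

```text
t: 6.2
tool_pos: [0.5053, 0.0706, 0.0569]
orientation: [-0.0, 3.141, 0.0]
force: [-2.7, -0.5, 4.8]
opening: 0.0488
```

Contact (fz changed sign). Releasing and lifting.

Call:
step_arm:
  targets:
    - {"tx":0,"ty":0,"tz":0,"ax":0,"ay":0,"az":0,"grip":180}
    - {"tx":0,"ty":0,"tz":0,"ax":0,"ay":0,"az":0,"grip":100}
    - {"tx":0,"ty":0,"tz":0,"ax":0,"ay":0,"az":0,"grip":0}
    - {"tx":0,"ty":0,"tz":0,"ax":0,"ay":0,"az":0,"grip":0}
    - {"tx":0,"ty":0,"tz":0,"ax":0,"ay":0,"az":0,"grip":0}
    - {"tx":0,"ty":0,"tz":0,"ax":0,"ay":0,"az":0,"grip":0}
    - {"tx":0,"ty":0,"tz":-15,"ax":0,"ay":0,"az":0,"grip":0}
    - {"tx":0,"ty":0,"tz":-35,"ax":0,"ay":0,"az":0,"grip":0}
    - {"tx":0,"ty":0,"tz":-45,"ax":0,"ay":0,"az":0,"grip":0}
    - {"tx":0,"ty":0,"tz":-45,"ax":0,"ay":0,"az":0,"grip":0}
    - {"tx":0,"ty":0,"tz":-20,"ax":0,"ay":0,"az":0,"grip":0}
    - {"tx":0,"ty":0,"tz":0,"ax":0,"ay":0,"az":0,"grip":0}

```text
t: 7.4
tool_pos: [0.5074, 0.0708, 0.2219]
orientation: [-0.0, 3.133, 0.001]
force: [-0.3, -0.4, -0.6]
opening: 0.0926
```

```bash
python3 go.py 491 -262 200 90;python3 - <<'E'
from plant import robot
import cv2,numpy as np
b=robot.read_camera("side")["frame"];w=robot.read_camera("wrist")["frame"]
cv2.imwrite("pics/p2.png",np.hstack([cv2.resize(b[100:250,200:400],(400,300)),cv2.resize(w,(400,300))]))
E
```

```text
t 7.4 pos [507.4  70.8 221.9] yaw 90.02 zax [ 0.009  0.    -1.   ] open 92.6 F [-0.3 -0.4 -0.6] q1,q6 [ 0.04 -1.53]
tool delta mm [  16.6 -332.8   21.6]
az 0.0
```

View pics/p2.png

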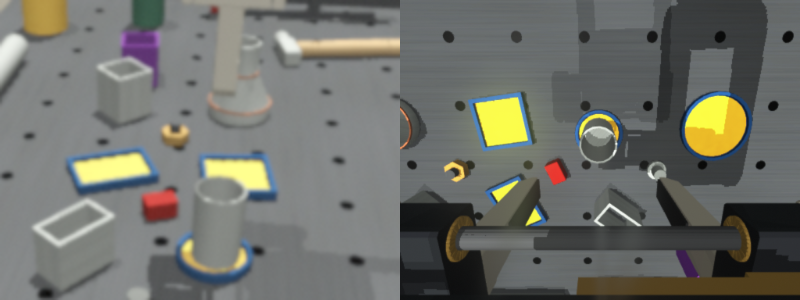

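The pipe stands in the small nest, upright and centred. On to the reducer.

Call:
step_arm:
  targets:
    - {"tx":2,"ty":-20,"tz":0,"ax":0,"ay":0,"az":0,"grip":0}
    - {"tx":2,"ty":-40,"tz":0,"ax":0,"ay":0,"az":0,"grip":0}
    - {"tx":2,"ty":-40,"tz":0,"ax":0,"ay":0,"az":0,"grip":0}
    - {"tx":2,"ty":-40,"tz":0,"ax":0,"ay":0,"az":0,"grip":0}
    - {"tx":2,"ty":-40,"tz":0,"ax":0,"ay":0,"az":0,"grip":0}
    - {"tx":2,"ty":-40,"tz":0,"ax":0,"ay":0,"az":0,"grip":0}
    - {"tx":2,"ty":-40,"tz":0,"ax":0,"ay":0,"az":0,"grip":0}
    - {"tx":1,"ty":-40,"tz":0,"ax":0,"ay":0,"az":0,"grip":0}
    - {"tx":1,"ty":-32,"tz":0,"ax":0,"ay":0,"az":0,"grip":0}
    - {"tx":0,"ty":0,"tz":0,"ax":0,"ay":0,"az":0,"grip":0}
    - {"tx":0,"ty":0,"tz":0,"ax":0,"ay":0,"az":0,"grip":0}
    - {"tx":0,"ty":0,"tz":0,"ax":0,"ay":0,"az":0,"grip":0}

```text
t: 8.7
tool_pos: [0.4884, -0.2602, 0.2147]
orientation: [0.001, -3.14, -0.002]
force: [-0.0, 0.9, -0.3]
opening: 0.0931
```

```bash
python3 go.py 491 -262 81 90;python3 - <<'E'
from plant import robot
from h import *
w=robot.read_camera("wrist");cv2.imwrite("pics/p3.png",w["frame"])
print(pix(w,(.491,-.262,.105)))
g=w["frame"].astype(int)
E
```

```text
t 8.7 pos [ 488.4 -260.2  214.7] yaw 90.04 zax [-0.002  0.002 -1.   ] open 93.1 F [-0.   0.9 -0.3] q1,q6 [-0.58 -2.15]
tool delta mm [ -2.8  -2.1 133.7]
az 0.001
[251.99381142 199.91316584]
```

View pics/p3.png

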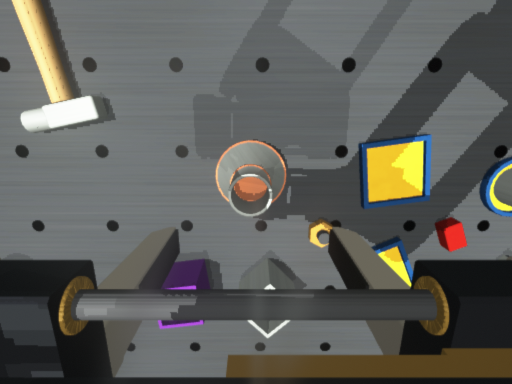

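The reducer neck ring is at (251,195) against a predicted (252,200), which is within 4 mm. Descending on (489,-262).

Call:
step_arm:
  targets:
    - {"tx":-0.5,"ty":-2,"tz":35,"ax":0,"ay":0,"az":0,"grip":0}
    - {"tx":0,"ty":0,"tz":40,"ax":0,"ay":0,"az":0,"grip":0}
    - {"tx":0,"ty":0,"tz":35,"ax":0,"ay":0,"az":0,"grip":0}
    - {"tx":0,"ty":0,"tz":18,"ax":0,"ay":0,"az":0,"grip":0}
    - {"tx":0,"ty":0,"tz":5,"ax":0,"ay":0,"az":0,"grip":0}
    - {"tx":0,"ty":0,"tz":0,"ax":0,"ay":0,"az":0,"grip":0}
    - {"tx":0,"ty":0,"tz":0,"ax":0,"ay":0,"az":0,"grip":255}
    - {"tx":0,"ty":0,"tz":0,"ax":0,"ay":0,"az":0,"grip":255}
    - {"tx":0,"ty":0,"tz":0,"ax":0,"ay":0,"az":0,"grip":255}
    - {"tx":0,"ty":0,"tz":0,"ax":0,"ay":0,"az":0,"grip":255}
    - {"tx":0,"ty":0,"tz":0,"ax":0,"ay":0,"az":0,"grip":255}
    - {"tx":0,"ty":0,"tz":0,"ax":0,"ay":0,"az":0,"grip":255}
    - {"tx":0,"ty":0,"tz":0,"ax":0,"ay":0,"az":0,"grip":255}
    - {"tx":0,"ty":0,"tz":0,"ax":0,"ay":0,"az":0,"grip":255}
    - {"tx":0,"ty":0,"tz":0,"ax":0,"ay":0,"az":0,"grip":255}
  squeeze: 35

```text
t: 10.25
tool_pos: [0.4893, -0.2634, 0.0829]
orientation: [0.0, -3.142, 0.0]
force: [-0.1, -0.1, 0.3]
opening: 0.0413
```

```bash
python3 go.py 491 259 200 90
```

```text
t 10.25 pos [ 489.3 -263.4   82.9] yaw 90.0 zax [-0. -0. -1.] open 41.3 F [-0.1 -0.1  0.3] q1,q6 [-0.59 -2.16]
tool delta mm [  -1.7  522.4 -117.1]
az 0.0
```

Call:
step_arm:
  targets:
    - {"tx":0,"ty":0,"tz":-15,"ax":0,"ay":0,"az":0,"grip":255}
    - {"tx":0,"ty":0,"tz":-35,"ax":0,"ay":0,"az":0,"grip":255}
    - {"tx":0,"ty":0,"tz":-35,"ax":0,"ay":0,"az":0,"grip":255}
    - {"tx":0,"ty":0,"tz":-32,"ax":0,"ay":0,"az":0,"grip":255}
    - {"tx":0,"ty":0,"tz":-10,"ax":0,"ay":0,"az":0,"grip":255}
    - {"tx":0,"ty":0,"tz":0,"ax":0,"ay":0,"az":0,"grip":255}
    - {"tx":-1,"ty":15,"tz":0,"ax":0,"ay":0,"az":0,"grip":255}
    - {"tx":-1,"ty":30,"tz":0,"ax":0,"ay":0,"az":0,"grip":255}
    - {"tx":0,"ty":35,"tz":0,"ax":0,"ay":0,"az":0,"grip":255}
    - {"tx":0,"ty":35,"tz":0,"ax":0,"ay":0,"az":0,"grip":255}
    - {"tx":0,"ty":35,"tz":0,"ax":0,"ay":0,"az":0,"grip":255}
    - {"tx":0,"ty":35,"tz":0,"ax":0,"ay":0,"az":0,"grip":255}

```text
t: 11.45
tool_pos: [0.4895, -0.0758, 0.207]
orientation: [0.0, -3.137, -0.002]
force: [0.0, 0.8, -4.1]
opening: 0.0412
```

```bash
python3 go.py 491 259 208 90
```

```text
t 11.45 pos [489.5 -75.8 207. ] yaw 90.02 zax [-0.004  0.002 -1.   ] open 41.2 F [ 0.   0.8 -4.1] q1,q6 [-0.26 -1.83]
tool delta mm [ -1.6 334.8  -0.5]
az 0.0
```

Call:
step_arm:
  targets:
    - {"tx":0,"ty":35,"tz":0,"ax":0,"ay":0,"az":0,"grip":255}
    - {"tx":0,"ty":35,"tz":0,"ax":0,"ay":0,"az":0,"grip":255}
    - {"tx":0,"ty":35,"tz":0,"ax":0,"ay":0,"az":0,"grip":255}
    - {"tx":0,"ty":35,"tz":0,"ax":0,"ay":0,"az":0,"grip":255}
    - {"tx":0,"ty":35,"tz":0,"ax":0,"ay":0,"az":0,"grip":255}
    - {"tx":0,"ty":35,"tz":0,"ax":0,"ay":0,"az":0,"grip":255}
    - {"tx":0,"ty":35,"tz":0,"ax":0,"ay":0,"az":0,"grip":255}
    - {"tx":0,"ty":35,"tz":0,"ax":0,"ay":0,"az":0,"grip":255}
    - {"tx":0,"ty":30,"tz":0,"ax":0,"ay":0,"az":0,"grip":255}
    - {"tx":0,"ty":20,"tz":0,"ax":0,"ay":0,"az":0,"grip":255}
    - {"tx":0,"ty":6,"tz":0,"ax":0,"ay":0,"az":0,"grip":255}
    - {"tx":0,"ty":0,"tz":0,"ax":0,"ay":0,"az":0,"grip":255}
    - {"tx":0,"ty":0,"tz":0,"ax":0,"ay":0,"az":0,"grip":255}
    - {"tx":0,"ty":0,"tz":0,"ax":0,"ay":0,"az":0,"grip":255}

```text
t: 12.85
tool_pos: [0.4911, 0.2566, 0.2094]
orientation: [-0.001, -3.141, 0.001]
force: [-0.2, 0.3, -4.6]
opening: 0.0418
```

```bash
python3 go.py 491 259 89 90;python3 - <<'E'
from plant import robot
import cv2,numpy as np
a=robot.read_camera("scene")["frame"];b=robot.read_camera("side")["frame"]
cv2.imwrite("pics/p4.png",np.hstack([cv2.resize(a[90:240,270:470],(400,300)),cv2.resize(b[150:350,200:466],(400,300))]))
E
```

```text
t 12.85 pos [491.1 256.6 209.4] yaw 89.95 zax [-0.001 -0.001 -1.   ] open 41.8 F [-0.2  0.3 -4.6] q1,q6 [ 0.39 -1.18]
tool delta mm [ -0.    2.5 120.4]
az -0.001
```

View pics/p4.png

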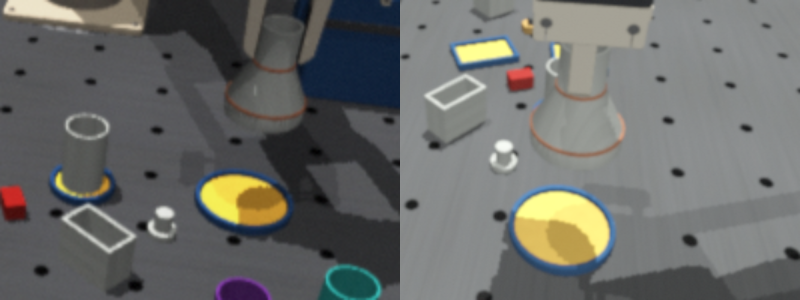

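```bash
python3 -c "
from h import *
c=dict(np.load('scene.npz'))
for p in [(420,136),(512,143),(425,85)]:print(onz(c,*p,0),onz(c,*p,.1))"
```

```text
[0.22035416 0.33828939] [0.39560079 0.30798409]
[0.19489545 0.58377786] [0.37400113 0.51626127]
[-0.11968328  0.36987331] [0.10710642 0.3347805 ]
```

Call:
step_arm:
  targets:
    - {"tx":0,"ty":2.4,"tz":25,"ax":0,"ay":0,"az":0,"grip":255}
    - {"tx":0,"ty":0,"tz":30,"ax":0,"ay":0,"az":0,"grip":255}
    - {"tx":0,"ty":0,"tz":25,"ax":0,"ay":0,"az":0,"grip":255}

```text
t: 13.25
tool_pos: [0.4913, 0.2594, 0.1289]
orientation: [0.001, 3.141, 0.0]
force: [-0.3, -0.1, -4.9]
opening: 0.0415
```

Call:
step_arm:
  targets:
    - {"tx":0,"ty":0,"tz":20,"ax":0,"ay":0,"az":0,"grip":255}
    - {"tx":0,"ty":0,"tz":12,"ax":0,"ay":0,"az":0,"grip":255}
    - {"tx":0,"ty":0,"tz":5,"ax":0,"ay":0,"az":0,"grip":255}
    - {"tx":0,"ty":0,"tz":1.5,"ax":0,"ay":0,"az":0,"grip":255}
    - {"tx":0,"ty":0,"tz":0,"ax":0,"ay":0,"az":0,"grip":255}
    - {"tx":0,"ty":0,"tz":0,"ax":0,"ay":0,"az":0,"grip":255}

```text
t: 13.85
tool_pos: [0.4921, 0.2604, 0.0928]
orientation: [-0.0, 3.14, 0.001]
force: [1.0, 1.4, -4.5]
opening: 0.0418
```

Call:
step_arm:
  targets:
    - {"tx":0,"ty":0,"tz":1,"ax":0,"ay":0,"az":0,"grip":255}
    - {"tx":0,"ty":0,"tz":1,"ax":0,"ay":0,"az":0,"grip":255}
    - {"tx":0,"ty":0,"tz":0,"ax":0,"ay":0,"az":0,"grip":255}
    - {"tx":0,"ty":0,"tz":0,"ax":0,"ay":0,"az":0,"grip":255}

```text
t: 14.25
tool_pos: [0.4912, 0.2601, 0.0894]
orientation: [0.0, -3.142, 0.0]
force: [0.3, 0.1, -4.7]
opening: 0.0419
```

Call:
step_arm:
  targets:
    - {"tx":0,"ty":0,"tz":0.7,"ax":0,"ay":0,"az":0,"grip":255}
    - {"tx":0,"ty":0,"tz":0,"ax":0,"ay":0,"az":0,"grip":255}
    - {"tx":0,"ty":0,"tz":0,"ax":0,"ay":0,"az":0,"grip":255}

```text
t: 14.55
tool_pos: [0.4914, 0.2601, 0.089]
orientation: [-0.0, 3.141, 0.0]
force: [-0.9, -0.3, -2.7]
opening: 0.0418
```

```bash
python3 - <<'E'
from plant import robot
import cv2,numpy as np
a=robot.read_camera("scene")["frame"];b=robot.read_camera("side")["frame"]
cv2.imwrite("pics/p5.png",np.hstack([cv2.resize(a[90:240,270:470],(400,300)),cv2.resize(b[200:350,220:420],(400,300))]))
E
python3 go.py
```

```text
t 14.65 pos [491.4 260.1  88.9] yaw 90.01 zax [ 0.  0. -1.] open 42.0 F [ 0.1  0.1 -1.9] q1,q6 [ 0.39 -1.18]
```

View pics/p5.png

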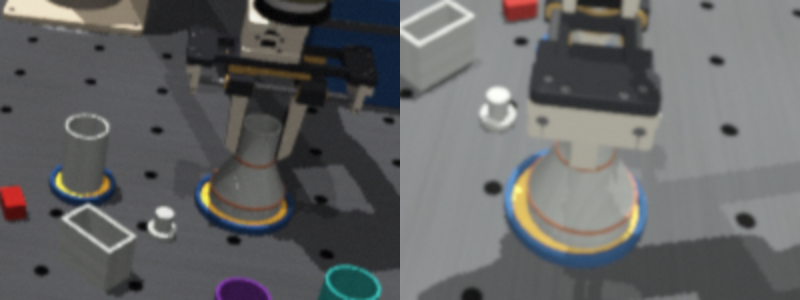

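The reducer is inside the rim and its weight is coming off. Releasing.

Call:
step_arm:
  targets:
    - {"tx":0,"ty":0,"tz":0.4,"ax":0,"ay":0,"az":0,"grip":255}
    - {"tx":0,"ty":0,"tz":0,"ax":0,"ay":0,"az":0,"grip":180}
    - {"tx":0,"ty":0,"tz":0,"ax":0,"ay":0,"az":0,"grip":100}
    - {"tx":0,"ty":0,"tz":0,"ax":0,"ay":0,"az":0,"grip":0}
    - {"tx":0,"ty":0,"tz":0,"ax":0,"ay":0,"az":0,"grip":0}
    - {"tx":0,"ty":0,"tz":0,"ax":0,"ay":0,"az":0,"grip":0}
    - {"tx":0,"ty":0,"tz":0,"ax":0,"ay":0,"az":0,"grip":0}
    - {"tx":0,"ty":0,"tz":-15,"ax":0,"ay":0,"az":0,"grip":0}
    - {"tx":0,"ty":0,"tz":-30,"ax":0,"ay":0,"az":0,"grip":0}
    - {"tx":0,"ty":0,"tz":-35,"ax":0,"ay":0,"az":0,"grip":0}
    - {"tx":0,"ty":0,"tz":-30,"ax":0,"ay":0,"az":0,"grip":0}
    - {"tx":0,"ty":0,"tz":-15,"ax":0,"ay":0,"az":0,"grip":0}
    - {"tx":0,"ty":0,"tz":0,"ax":0,"ay":0,"az":0,"grip":0}
    - {"tx":0,"ty":0,"tz":0,"ax":0,"ay":0,"az":0,"grip":0}

```text
t: 16.05
tool_pos: [0.491, 0.2599, 0.2125]
orientation: [0.0, -3.141, 0.0]
force: [-0.4, -0.3, -0.7]
opening: 0.0933
```

```bash
python3 - <<'E'
from plant import robot
import cv2,numpy as np
a=robot.read_camera("scene")["frame"];b=robot.read_camera("side")["frame"]
cv2.imwrite("pics/p6.png",np.hstack([cv2.resize(a[90:240,270:470],(400,300)),cv2.resize(b[200:350,220:420],(400,300))]))
E
python3 go.py 649 -242 214 133.7
```

```text
t 16.15 pos [490.2 259.6 211.1] yaw 90.01 zax [-0.003 -0.001 -1.   ] open 93.0 F [-0.2  0.3  0.4] q1,q6 [ 0.39 -1.18]
tool delta mm [-158.7 -501.6   -2.7]
az -0.762
```

View pics/p6.png

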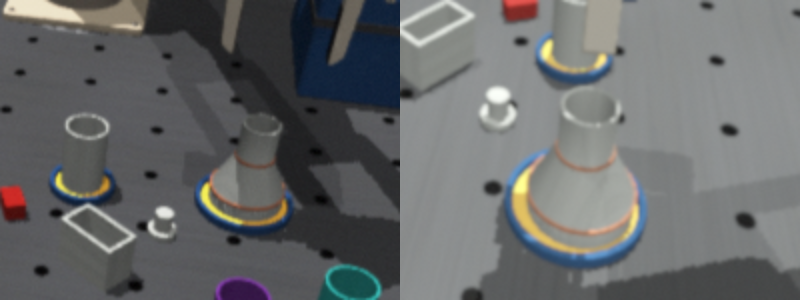

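The reducer stands upright inside its rim. Next is the square tube: travel, then turn to yaw 43.7° (az +0.808).

Call:
step_arm:
  targets:
    - {"tx":-6,"ty":-20,"tz":0,"ax":0,"ay":0,"az":0,"grip":0}
    - {"tx":-12,"ty":-37,"tz":0,"ax":0,"ay":0,"az":0,"grip":0}
    - {"tx":-12,"ty":-37,"tz":0,"ax":0,"ay":0,"az":0,"grip":0}
    - {"tx":-12,"ty":-37,"tz":0,"ax":0,"ay":0,"az":0,"grip":0}
    - {"tx":-12,"ty":-37,"tz":0,"ax":0,"ay":0,"az":0,"grip":0}
    - {"tx":-12,"ty":-37,"tz":0,"ax":0,"ay":0,"az":0,"grip":0}
    - {"tx":-12,"ty":-37,"tz":0,"ax":0,"ay":0,"az":0,"grip":0}
    - {"tx":-12,"ty":-37,"tz":0,"ax":0,"ay":0,"az":0,"grip":0}
    - {"tx":-12,"ty":-37,"tz":0,"ax":0,"ay":0,"az":0,"grip":0}
    - {"tx":-12,"ty":-37,"tz":0,"ax":0,"ay":0,"az":0,"grip":0}
    - {"tx":-12,"ty":-37,"tz":0,"ax":0,"ay":0,"az":0,"grip":0}
    - {"tx":-12,"ty":-37,"tz":0,"ax":0,"ay":0,"az":0,"grip":0}
    - {"tx":-12,"ty":-37,"tz":0,"ax":0,"ay":0,"az":0,"grip":0}
    - {"tx":-8,"ty":-37,"tz":0,"ax":0,"ay":0,"az":0.134,"grip":0}
    - {"tx":0,"ty":0,"tz":0,"ax":0,"ay":0,"az":0.134,"grip":0}
    - {"tx":0,"ty":0,"tz":0,"ax":0,"ay":0,"az":0.134,"grip":0}
    - {"tx":0,"ty":0,"tz":0,"ax":0,"ay":0,"az":0.134,"grip":0}
    - {"tx":0,"ty":0,"tz":0,"ax":0,"ay":0,"az":0.136,"grip":0}
    - {"tx":0,"ty":0,"tz":0,"ax":0,"ay":0,"az":0.136,"grip":0}
    - {"tx":0,"ty":0,"tz":0,"ax":0,"ay":0,"az":0,"grip":0}

```text
t: 18.15
tool_pos: [0.6485, -0.2405, 0.2108]
orientation: [-1.237, -2.884, -0.0]
force: [0.1, 1.1, -0.3]
opening: 0.0935
```

```bash
python3 - <<'E'
from plant import robot
from h import *
w=robot.read_camera("wrist");cv2.imwrite("pics/p7.png",w["frame"])
print(pix(w,(.649,-.242,.065)))
E
python3 go.py 649 -242 41 43.7
```

```text
[253.74073519 188.20177631]
t 18.2 pos [ 648.6 -240.6  211.2] yaw 43.87 zax [-0.003  0.001 -1.   ] open 92.9 F [ 0.3  0.2 -0.7] q1,q6 [-0.43 -1.2 ]
tool delta mm [ -1.8  -0.4 170.2]
az 0.003
```

View pics/p7.png

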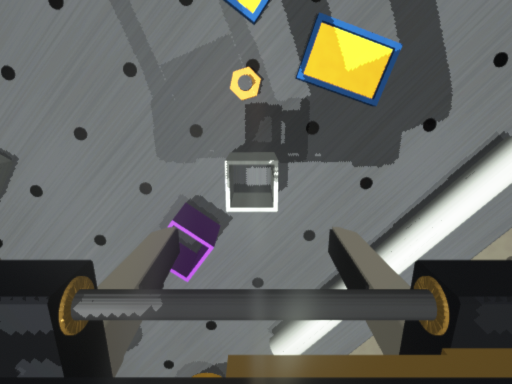

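The tube's top square is at (252,183), aligned with the jaws, and the purple look-alike at (190,250) is clear of the finger path. Descending.

Call:
step_arm:
  targets:
    - {"tx":0,"ty":-1,"tz":45,"ax":0,"ay":0,"az":0,"grip":0}
    - {"tx":0,"ty":0,"tz":45,"ax":0,"ay":0,"az":0,"grip":0}
    - {"tx":0,"ty":0,"tz":40,"ax":0,"ay":0,"az":0,"grip":0}
    - {"tx":0,"ty":0,"tz":25,"ax":0,"ay":0,"az":0,"grip":0}
    - {"tx":0,"ty":0,"tz":14,"ax":0,"ay":0,"az":0,"grip":0}
    - {"tx":0,"ty":0,"tz":0,"ax":0,"ay":0,"az":0,"grip":0}
    - {"tx":0,"ty":0,"tz":0,"ax":0,"ay":0,"az":0,"grip":255}
    - {"tx":0,"ty":0,"tz":0,"ax":0,"ay":0,"az":0,"grip":255}
    - {"tx":0,"ty":0,"tz":0,"ax":0,"ay":0,"az":0,"grip":255}
    - {"tx":0,"ty":0,"tz":0,"ax":0,"ay":0,"az":0,"grip":255}
    - {"tx":0,"ty":0,"tz":0,"ax":0,"ay":0,"az":0,"grip":255}
    - {"tx":0,"ty":0,"tz":0,"ax":0,"ay":0,"az":0,"grip":255}
    - {"tx":0,"ty":0,"tz":0,"ax":0,"ay":0,"az":0,"grip":255}
    - {"tx":0,"ty":0,"tz":0,"ax":0,"ay":0,"az":0,"grip":255}
  squeeze: 35

```text
t: 19.6
tool_pos: [0.6488, -0.2421, 0.0451]
orientation: [1.234, 2.888, -0.001]
force: [-3.8, -1.5, 5.4]
opening: 0.0551
```

```bash
python3 go.py 486.5 -84 140 7.8
```

```text
t 19.6 pos [ 648.8 -242.1   45.1] yaw 43.71 zax [ 0.    -0.001 -1.   ] open 55.1 F [-3.8 -1.5  5.4] q1,q6 [-0.43 -1.19]
tool delta mm [226.3  -8.1 -95.1]
az 0.627
```

Call:
step_arm:
  targets:
    - {"tx":0,"ty":0,"tz":-15,"ax":0,"ay":0,"az":0,"grip":255}
    - {"tx":0,"ty":0,"tz":-30,"ax":0,"ay":0,"az":0,"grip":255}
    - {"tx":0,"ty":0,"tz":-30,"ax":0,"ay":0,"az":0,"grip":255}
    - {"tx":0,"ty":0,"tz":-20,"ax":0,"ay":0,"az":0,"grip":255}
    - {"tx":15,"ty":-1,"tz":0,"ax":0,"ay":0,"az":0,"grip":255}
    - {"tx":30,"ty":-1,"tz":0,"ax":0,"ay":0,"az":0,"grip":255}
    - {"tx":32,"ty":-1,"tz":0,"ax":0,"ay":0,"az":0,"grip":255}
    - {"tx":32,"ty":-1,"tz":0,"ax":0,"ay":0,"az":0,"grip":255}
    - {"tx":32,"ty":-1,"tz":0,"ax":0,"ay":0,"az":0,"grip":255}
    - {"tx":32,"ty":-1,"tz":0,"ax":0,"ay":0,"az":0,"grip":255}
    - {"tx":30,"ty":-1,"tz":0,"ax":0,"ay":0,"az":0,"grip":255}
    - {"tx":23,"ty":-1,"tz":0,"ax":0,"ay":0,"az":0,"grip":255}
    - {"tx":0,"ty":0,"tz":0,"ax":0,"ay":0,"az":0.107,"grip":255}
    - {"tx":0,"ty":0,"tz":0,"ax":0,"ay":0,"az":0.13,"grip":255}
    - {"tx":0,"ty":0,"tz":0,"ax":0,"ay":0,"az":0.13,"grip":255}
    - {"tx":0,"ty":0,"tz":0,"ax":0,"ay":0,"az":0.13,"grip":255}
    - {"tx":0,"ty":0,"tz":0,"ax":0,"ay":0,"az":0.13,"grip":255}
    - {"tx":0,"ty":0,"tz":0,"ax":0,"ay":0,"az":0,"grip":255}
    - {"tx":0,"ty":0,"tz":0,"ax":0,"ay":0,"az":0,"grip":255}

```text
t: 21.5
tool_pos: [0.4865, -0.0836, 0.1394]
orientation: [-2.06, -2.371, -0.0]
force: [-0.2, -0.3, -3.3]
opening: 0.0548
```

```bash
python3 - <<'E'
from plant import robot
import cv2,numpy as np
a=robot.read_camera("scene")["frame"];b=robot.read_camera("side")["frame"]
cv2.imwrite("pics/p8.png",np.hstack([cv2.resize(a[90:240,170:370],(400,300)),cv2.resize(b[90:240,220:420],(400,300))]))
E
python3 go.py 486.5 -84 51 7.8
```

```text
t 21.6 pos [486.6 -83.7 139.4] yaw 7.97 zax [-0.  0. -1.] open 54.5 F [ 0.3  0.1 -3.9] q1,q6 [-0.27 -0.41]
tool delta mm [-0.3 -0.1 88.4]
az 0.003
```

View pics/p8.png

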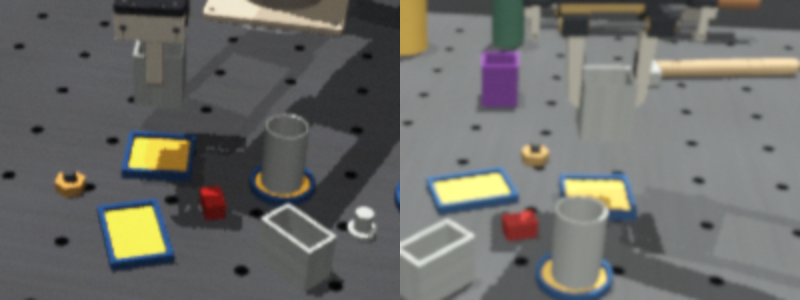

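Upright and squared to the nest. Lowering.

Call:
step_arm:
  targets:
    - {"tx":0,"ty":0,"tz":25,"ax":0,"ay":0,"az":0,"grip":255}
    - {"tx":0,"ty":0,"tz":30,"ax":0,"ay":0,"az":0,"grip":255}
    - {"tx":0,"ty":0,"tz":18,"ax":0,"ay":0,"az":0,"grip":255}
    - {"tx":0,"ty":0,"tz":9,"ax":0,"ay":0,"az":0,"grip":255}
    - {"tx":0,"ty":0,"tz":4,"ax":0,"ay":0,"az":0,"grip":255}
    - {"tx":0,"ty":0,"tz":1,"ax":0,"ay":0,"az":0,"grip":255}
    - {"tx":0,"ty":0,"tz":0,"ax":0,"ay":0,"az":0,"grip":255}
    - {"tx":0,"ty":0,"tz":0,"ax":0,"ay":0,"az":0,"grip":255}

```text
t: 22.4
tool_pos: [0.4876, -0.0841, 0.0535]
orientation: [2.064, 2.366, 0.001]
force: [-0.1, 0.1, -4.7]
opening: 0.0549
```

Call:
step_arm:
  targets:
    - {"tx":0,"ty":0,"tz":1,"ax":0,"ay":0,"az":0,"grip":255}
    - {"tx":0,"ty":0,"tz":1,"ax":0,"ay":0,"az":0,"grip":255}
    - {"tx":0,"ty":0,"tz":0,"ax":0,"ay":0,"az":0,"grip":255}
    - {"tx":0,"ty":0,"tz":0,"ax":0,"ay":0,"az":0,"grip":255}

```text
t: 22.8
tool_pos: [0.4872, -0.0839, 0.0511]
orientation: [2.065, 2.367, 0.001]
force: [-1.8, -0.4, 4.7]
opening: 0.055
```

Contact. Releasing, lifting to about 200 mm and looking.

Call:
step_arm:
  targets:
    - {"tx":0,"ty":0,"tz":0,"ax":0,"ay":0,"az":0,"grip":180}
    - {"tx":0,"ty":0,"tz":0,"ax":0,"ay":0,"az":0,"grip":100}
    - {"tx":0,"ty":0,"tz":0,"ax":0,"ay":0,"az":0,"grip":0}
    - {"tx":0,"ty":0,"tz":0,"ax":0,"ay":0,"az":0,"grip":0}
    - {"tx":0,"ty":0,"tz":0,"ax":0,"ay":0,"az":0,"grip":0}
    - {"tx":0,"ty":0,"tz":0,"ax":0,"ay":0,"az":0,"grip":0}
    - {"tx":0,"ty":0,"tz":-15,"ax":0,"ay":0,"az":0,"grip":0}
    - {"tx":0,"ty":0,"tz":-35,"ax":0,"ay":0,"az":0,"grip":0}
    - {"tx":0,"ty":0,"tz":-45,"ax":0,"ay":0,"az":0,"grip":0}
    - {"tx":0,"ty":0,"tz":-35,"ax":0,"ay":0,"az":0,"grip":0}
    - {"tx":0,"ty":0,"tz":-20,"ax":0,"ay":0,"az":0,"grip":0}
    - {"tx":0,"ty":0,"tz":0,"ax":0,"ay":0,"az":0,"grip":0}
    - {"tx":0,"ty":0,"tz":0,"ax":0,"ay":0,"az":0,"grip":0}

```text
t: 24.1
tool_pos: [0.4867, -0.0838, 0.2]
orientation: [2.065, 2.367, 0.0]
force: [-0.4, 0.8, -0.9]
opening: 0.0926
```

```bash
python3 - <<'E'
from plant import robot
import cv2,numpy as np
a=robot.read_camera("scene")["frame"];b=robot.read_camera("side")["frame"]
cv2.imwrite("pics/p9.png",np.hstack([cv2.resize(a[120:270,170:370],(400,300)),cv2.resize(b[120:270,200:400],(400,300))]))
E
python3 go.py 642 102.5 200 142.3
```

```text
t 24.2 pos [485.7 -83.5 198.4] yaw 7.79 zax [-0.003  0.001 -1.   ] open 92.9 F [0.3 0.3 0. ] q1,q6 [-0.27 -0.41]
tool delta mm [163.1 180.1  -1.9]
az 0.794
```

View pics/p9.png

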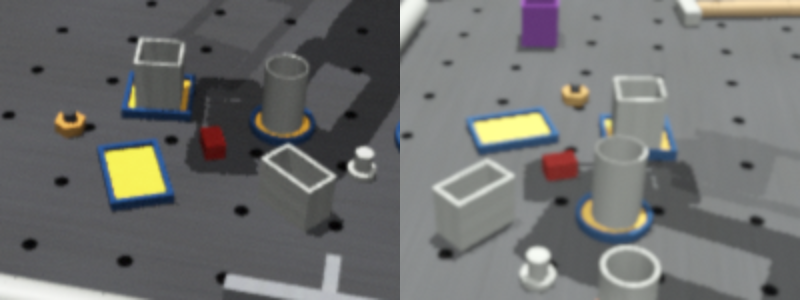

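The square tube is seated in its nest. On to the flat tube, gripping across its 40 mm at yaw -37.7°.

Call:
step_arm:
  targets:
    - {"tx":13,"ty":15,"tz":0,"ax":0,"ay":0,"az":0,"grip":0}
    - {"tx":25,"ty":28,"tz":0,"ax":0,"ay":0,"az":0,"grip":0}
    - {"tx":25,"ty":28,"tz":0,"ax":0,"ay":0,"az":0,"grip":0}
    - {"tx":25,"ty":28,"tz":0,"ax":0,"ay":0,"az":0,"grip":0}
    - {"tx":25,"ty":28,"tz":0,"ax":0,"ay":0,"az":0,"grip":0}
    - {"tx":25,"ty":28,"tz":0,"ax":0,"ay":0,"az":0,"grip":0}
    - {"tx":25,"ty":25,"tz":0,"ax":0,"ay":0,"az":0,"grip":0}
    - {"tx":0,"ty":0,"tz":0,"ax":0,"ay":0,"az":0.134,"grip":0}
    - {"tx":0,"ty":0,"tz":0,"ax":0,"ay":0,"az":0.132,"grip":0}
    - {"tx":0,"ty":0,"tz":0,"ax":0,"ay":0,"az":0.132,"grip":0}
    - {"tx":0,"ty":0,"tz":0,"ax":0,"ay":0,"az":0.132,"grip":0}
    - {"tx":0,"ty":0,"tz":0,"ax":0,"ay":0,"az":0.132,"grip":0}
    - {"tx":0,"ty":0,"tz":0,"ax":0,"ay":0,"az":0.132,"grip":0}
    - {"tx":0,"ty":0,"tz":0,"ax":0,"ay":0,"az":0,"grip":0}
    - {"tx":0,"ty":0,"tz":0,"ax":0,"ay":0,"az":0,"grip":0}

```text
t: 25.7
tool_pos: [0.6422, 0.1021, 0.1986]
orientation: [-2.816, -1.39, 0.004]
force: [-0.4, -0.5, 0.3]
opening: 0.0929
```

```bash
python3 - <<'E'
from plant import robot
from h import *
w=robot.read_camera("wrist");cv2.imwrite("pics/p10.png",w["frame"])
print(pix(w,(.642,.1025,.055)))
E
python3 go.py 642 102.5 33 -37.7
```

```text
[252.99218565 186.03845251]
t 25.75 pos [642.4 102.1 199.1] yaw -37.49 zax [-0.002 -0.    -1.   ] open 92.9 F [-0.1 -0.2  0.4] q1,q6 [0.08 0.73]
tool delta mm [  0.3  -0.3 166.1]
az 0.004
```

View pics/p10.png

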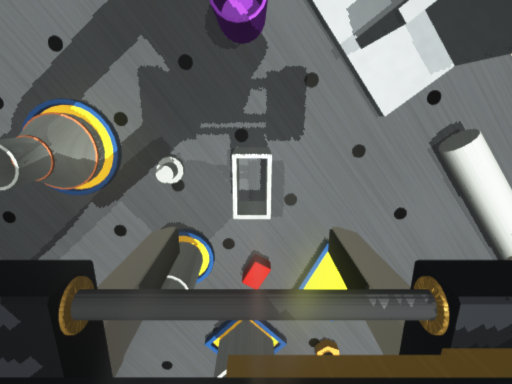

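The flat tube is at (252,186), aligned with the jaws, and the peg at (169,170) is clear. Descending.

Call:
step_arm:
  targets:
    - {"tx":0,"ty":0,"tz":45,"ax":0,"ay":0,"az":0,"grip":0}
    - {"tx":0,"ty":0,"tz":45,"ax":0,"ay":0,"az":0,"grip":0}
    - {"tx":0,"ty":0,"tz":40,"ax":0,"ay":0,"az":0,"grip":0}
    - {"tx":0,"ty":0,"tz":24,"ax":0,"ay":0,"az":0,"grip":0}
    - {"tx":0,"ty":0,"tz":11,"ax":0,"ay":0,"az":0,"grip":0}
    - {"tx":0,"ty":0,"tz":0,"ax":0,"ay":0,"az":0,"grip":0}
    - {"tx":0,"ty":0,"tz":0,"ax":0,"ay":0,"az":0,"grip":255}
    - {"tx":0,"ty":0,"tz":0,"ax":0,"ay":0,"az":0,"grip":255}
    - {"tx":0,"ty":0,"tz":0,"ax":0,"ay":0,"az":0,"grip":255}
    - {"tx":0,"ty":0,"tz":0,"ax":0,"ay":0,"az":0,"grip":255}
    - {"tx":0,"ty":0,"tz":0,"ax":0,"ay":0,"az":0,"grip":255}
    - {"tx":0,"ty":0,"tz":0,"ax":0,"ay":0,"az":0,"grip":255}
    - {"tx":0,"ty":0,"tz":0,"ax":0,"ay":0,"az":0,"grip":255}
    - {"tx":0,"ty":0,"tz":0,"ax":0,"ay":0,"az":0,"grip":255}
    - {"tx":0,"ty":0,"tz":0,"ax":0,"ay":0,"az":0,"grip":255}
  squeeze: 35

```text
t: 27.25
tool_pos: [0.6427, 0.1023, 0.0354]
orientation: [-2.82, -1.384, 0.001]
force: [-3.1, 0.3, 2.9]
opening: 0.0396
```

```bash
python3 go.py 636 -74 130 -64.8
```

```text
t 27.25 pos [642.7 102.3  35.4] yaw -37.7 zax [-0.001  0.    -1.   ] open 39.6 F [-3.1  0.3  2.9] q1,q6 [0.08 0.74]
tool delta mm [-143.6  102.5  -94.7]
az 0.473
```

Call:
step_arm:
  targets:
    - {"tx":0,"ty":0,"tz":-15,"ax":0,"ay":0,"az":0,"grip":255}
    - {"tx":0,"ty":0,"tz":-30,"ax":0,"ay":0,"az":0,"grip":255}
    - {"tx":0,"ty":0,"tz":-30,"ax":0,"ay":0,"az":0,"grip":255}
    - {"tx":0,"ty":0,"tz":-20,"ax":0,"ay":0,"az":0,"grip":255}
    - {"tx":-10.6,"ty":7.5,"tz":0,"ax":0,"ay":0,"az":0,"grip":255}
    - {"tx":-21,"ty":15,"tz":0,"ax":0,"ay":0,"az":0,"grip":255}
    - {"tx":-21,"ty":15,"tz":0,"ax":0,"ay":0,"az":0,"grip":255}
    - {"tx":-21,"ty":15,"tz":0,"ax":0,"ay":0,"az":0,"grip":255}
    - {"tx":-21,"ty":15,"tz":0,"ax":0,"ay":0,"az":0,"grip":255}
    - {"tx":-21,"ty":15,"tz":0,"ax":0,"ay":0,"az":0,"grip":255}
    - {"tx":-18,"ty":13,"tz":0,"ax":0,"ay":0,"az":0,"grip":255}
    - {"tx":-10,"ty":7,"tz":0,"ax":0,"ay":0,"az":0,"grip":255}
    - {"tx":0,"ty":0,"tz":0,"ax":0,"ay":0,"az":0.093,"grip":255}
    - {"tx":0,"ty":0,"tz":0,"ax":0,"ay":0,"az":0.13,"grip":255}
    - {"tx":0,"ty":0,"tz":0,"ax":0,"ay":0,"az":0.13,"grip":255}
    - {"tx":0,"ty":0,"tz":0,"ax":0,"ay":0,"az":0.12,"grip":255}
    - {"tx":0,"ty":0,"tz":0,"ax":0,"ay":0,"az":0,"grip":255}
    - {"tx":0,"ty":0,"tz":0,"ax":0,"ay":0,"az":0,"grip":255}

```text
t: 29.05
tool_pos: [0.6358, -0.0742, 0.1297]
orientation: [-3.064, -0.691, 0.001]
force: [0.8, -0.3, -2.2]
opening: 0.0395
```

```bash
python3 - <<'E'
from plant import robot
import cv2,numpy as np
a=robot.read_camera("scene")["frame"];b=robot.read_camera("side")["frame"]
cv2.imwrite("pics/p11.png",np.hstack([cv2.resize(a[120:270,150:350],(400,300)),cv2.resize(b[90:240,180:380],(400,300))]))
E
python3 go.py 636 -74 41 -64.8
```

```text
t 29.15 pos [635.9 -74.2 129.9] yaw -64.64 zax [-0.001  0.    -1.   ] open 39.7 F [-0.  -0.4 -2.8] q1,q6 [-0.2   0.93]
tool delta mm [ 0.2 -0.1 88.9]
az 0.003
```

View pics/p11.png

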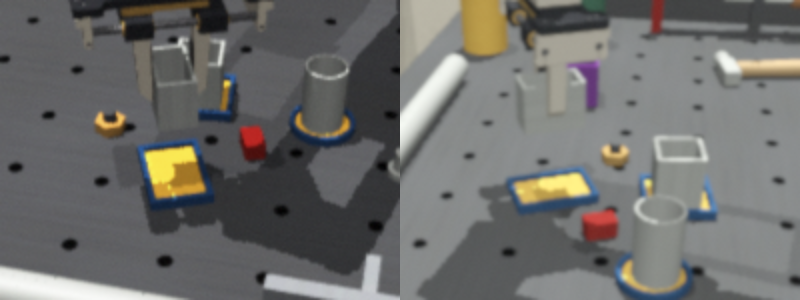

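Aligned and upright over the oblong nest. Lowering.

Call:
step_arm:
  targets:
    - {"tx":0,"ty":0,"tz":25,"ax":0,"ay":0,"az":0,"grip":255}
    - {"tx":0,"ty":0,"tz":30,"ax":0,"ay":0,"az":0,"grip":255}
    - {"tx":0,"ty":0,"tz":18,"ax":0,"ay":0,"az":0,"grip":255}
    - {"tx":0,"ty":0,"tz":9,"ax":0,"ay":0,"az":0,"grip":255}
    - {"tx":0,"ty":0,"tz":4,"ax":0,"ay":0,"az":0,"grip":255}
    - {"tx":0,"ty":0,"tz":1,"ax":0,"ay":0,"az":0,"grip":255}
    - {"tx":0,"ty":0,"tz":0,"ax":0,"ay":0,"az":0,"grip":255}
    - {"tx":0,"ty":0,"tz":0,"ax":0,"ay":0,"az":0,"grip":255}

```text
t: 29.95
tool_pos: [0.6372, -0.0744, 0.0448]
orientation: [3.065, 0.685, 0.003]
force: [0.2, 0.1, -2.6]
opening: 0.0401
```

Call:
step_arm:
  targets:
    - {"tx":0,"ty":0,"tz":1,"ax":0,"ay":0,"az":0,"grip":255}
    - {"tx":0,"ty":0,"tz":1,"ax":0,"ay":0,"az":0,"grip":255}
    - {"tx":0,"ty":0,"tz":0,"ax":0,"ay":0,"az":0,"grip":255}
    - {"tx":0,"ty":0,"tz":0,"ax":0,"ay":0,"az":0,"grip":255}

```text
t: 30.35
tool_pos: [0.6362, -0.0742, 0.0414]
orientation: [3.066, 0.685, 0.0]
force: [-0.1, -0.6, -2.8]
opening: 0.0394
```

Call:
step_arm:
  targets:
    - {"tx":0,"ty":0,"tz":0.7,"ax":0,"ay":0,"az":0,"grip":255}
    - {"tx":0,"ty":0,"tz":0,"ax":0,"ay":0,"az":0,"grip":255}
    - {"tx":0,"ty":0,"tz":0,"ax":0,"ay":0,"az":0,"grip":255}

```text
t: 30.65
tool_pos: [0.6363, -0.0742, 0.0413]
orientation: [3.066, 0.685, 0.0]
force: [-5.0, 0.1, 5.6]
opening: 0.0399
```

Contact. Releasing and lifting clear.

Call:
step_arm:
  targets:
    - {"tx":0,"ty":0,"tz":0,"ax":0,"ay":0,"az":0,"grip":180}
    - {"tx":0,"ty":0,"tz":0,"ax":0,"ay":0,"az":0,"grip":100}
    - {"tx":0,"ty":0,"tz":0,"ax":0,"ay":0,"az":0,"grip":0}
    - {"tx":0,"ty":0,"tz":0,"ax":0,"ay":0,"az":0,"grip":0}
    - {"tx":0,"ty":0,"tz":0,"ax":0,"ay":0,"az":0,"grip":0}
    - {"tx":0,"ty":0,"tz":0,"ax":0,"ay":0,"az":0,"grip":0}
    - {"tx":0,"ty":0,"tz":-15,"ax":0,"ay":0,"az":0,"grip":0}
    - {"tx":0,"ty":0,"tz":-35,"ax":0,"ay":0,"az":0,"grip":0}
    - {"tx":0,"ty":0,"tz":-45,"ax":0,"ay":0,"az":0,"grip":0}
    - {"tx":0,"ty":0,"tz":-45,"ax":0,"ay":0,"az":0,"grip":0}
    - {"tx":0,"ty":0,"tz":-45,"ax":0,"ay":0,"az":0,"grip":0}
    - {"tx":0,"ty":0,"tz":-20,"ax":0,"ay":0,"az":0,"grip":0}
    - {"tx":0,"ty":0,"tz":0,"ax":0,"ay":0,"az":0,"grip":0}
    - {"tx":0,"ty":0,"tz":0,"ax":0,"ay":0,"az":0,"grip":0}

```text
t: 32.05
tool_pos: [0.6363, -0.0742, 0.2463]
orientation: [3.065, 0.685, 0.002]
force: [0.6, 0.4, -0.8]
opening: 0.093
```

```bash
python3 - <<'E'
from plant import robot
from h import *
A=robot.read_camera("scene");B=robot.read_camera("side")
a=A["frame"];b=B["frame"]
cv2.imwrite("pics/p12.png",cv2.resize(a[110:260,200:440],(800,500),interpolation=2))
cv2.imwrite("pics/p13.png",cv2.resize(b[120:345,215:415],(533,600),interpolation=2))
# top-rim centres at floor+height
for k,z,roi,roj in [("pipe",.086,(295,140,330,163),None),]: pass
E
python3 go.py
```

```text
t 32.15 pos [635.2 -74.  243.6] yaw -64.8 zax [-0.003  0.001 -1.   ] open 93.1 F [-1.  -1.  -1.1] q1,q6 [-0.2   0.93]
```

View pics/p12.png

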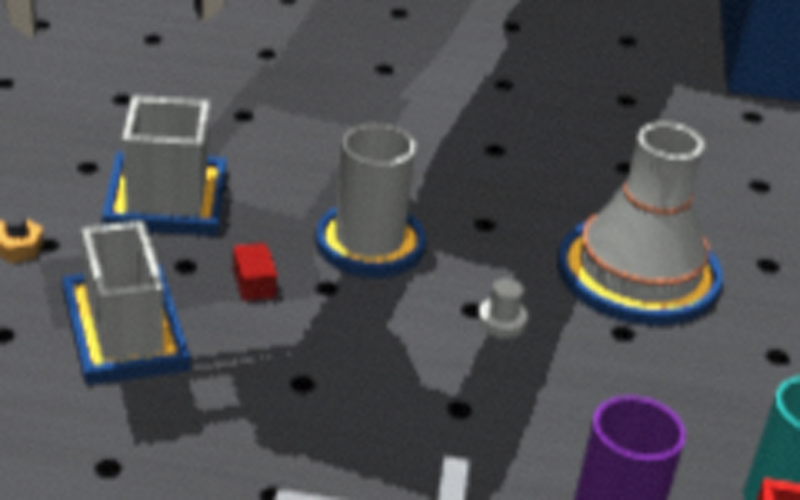

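View pics/p13.png

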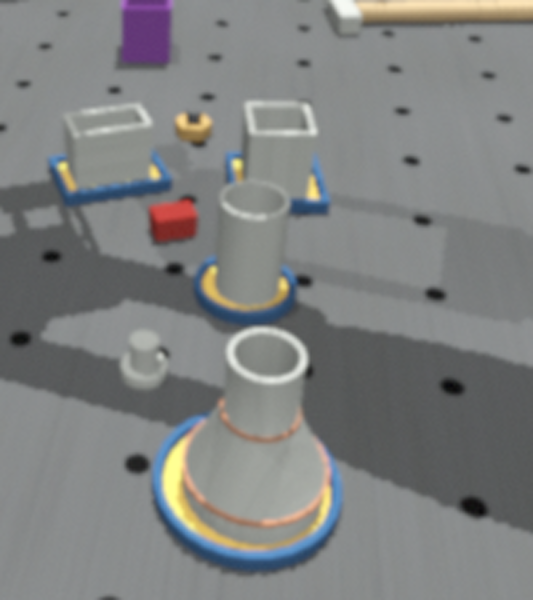

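Both final views show all four fittings upright inside their rims, with yellow floor visible around each foot. The gripper is open and about 240 mm up.

```bash
python3 -c "
from plant import robot
print(robot.close_job())"
```

```text
the job is handed in; nothing more can be done
None
```

All four fittings are in their nests, and I handed the job in at about 32 s, well inside the 106 s limit. I placed them in the order listed: the pipe in the small round nest, the reducer in the large round nest, the square tube in the square nest, and the flat tube in the oblong nest. I turned the two rectangular-footed tubes to match their nests, and left the purple and turquoise look-alikes alone.

- **Last images:** the scene and side views show all four upright inside the rims, with yellow floor visible around each foot. I checked this by eye only; I did not measure the final offsets.
- **Contact before release:** the vertical force reversed for the pipe, square tube and flat tube. For the reducer it fell only from 4.7 N to 1.9 N. I lowered it 0.4 mm more before opening, and it stayed upright.
- **Forces and gripper:** the wrist force readings I took stayed below 10 N. The gripper ended open and clear at about 240 mm.
- **Disagreements:** the wrist camera and the fixed cameras differed by up to about 5 mm on part positions. The measured tool height was off by 1 to 3 mm at times. Both are within the 8 mm of clearance on each side of the pockets.

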